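Lift and park the drop bolt of a mesh stillage with the hook rod

ROBOT

A 6-joint arm with a two-finger parallel gripper is mounted at the origin on the work surface. World frame = base frame: x ahead of the robot, y to its left, z up, the work surface at z = 0. Lengths are in mm, angles in rad, forces in N, time in s.
With the tool pointing down it reaches from about 425 to 950 mm from the base axis. Payload 3.5 kg.
Tool frame: the origin (TCP) lies at the very end of the fingers, on their centre line; the grasp point (between the pads) lies ctrl.hold_point_z behind it (ctrl.hold_point_z is the distance from the TCP to the grasp point, in mm); z points along the fingers, x is the direction in which the jaws open and shut, and the axes are right-handed (so a half turn about z gives the same grasp; the last joint's range is limited). The gripper opens to 85 mm and grips with 20 to 120 N. Pads are 22 mm wide; open, the fingers measure 114 mm over their backs; the gripper's body (76 mm by 85 mm) begins 54 mm behind the grasp point. The pads swing forward as they close: fully open they stand 13 mm farther back than shut.
Start: joints at [1.093, 0.286, 1.577, -0, 1.279, -0.15], TCP at [217.287, 639.056, 231.325] pointing down, gripper open.
Joint ranges: [-2.77, 2.77], [-0.9, 2.22], [0.21, 2.48], [-1.53, 4.67], [0.24, 2.81], [-2.84, 2.84]. Speed limits (rad/s): [2.79, 2.79, 3.14, 3.14, 3.14, 3.14].

INTERFACE

Orientations are given as a unit quaternion [w, x, y, z].
In Python, from plant import sensors, vision, order, ctrl gives the robot as it stands. The module is installed in compiled form; this text tells all that it offers.
- The arm moves only by the tool servo_tool, never from a script. Its argument "increments" is a list of rows, each a list of 7 numbers: the shift along the tool's x, y, z in mm, then the turn, a rotation vector about the tool's x, y, z in degrees, then the opening, from 0 (shut) to 1 (fully open). A call has 1 to 12 rows; each row shifts and turns the commanded pose from where the row before left it, along the tool's axes as they then stand; what a row does not reach is not made up. A row lasts 1/10 s, in which the tool goes at most 50 mm and 8.59 degrees, less where a joint would pass 70% of its speed; a pose out of reach is approached as far as the arm can. A call is refused whole if a number of a shift passes 50 or a number of a turn 8.59, either way. A call with a gripper value outside its range is refused whole. The fingers move at their own pace and stop on an object; "newtons" is the grip in N (left out, the last holds). Time passes only in rows, so rows that do not move let the fingers close. It gives the time, the measured TCP pose, the force and the opening at its end, in the units of the state.
- sensors.read_state(): the state, without advancing time (a new reading comes with each control period).
- vision.capture(name): name is "side" or "top"; returns (picture, depth): 420x560x3 uint8, red, green, blue; 420x560 float32, mm along the optical axis (not along the pixel's ray), 0 where there is no reading.
- vision.calibration(name): a dict with "fx", "fy", "cx", "cy" (pixels), "extrinsics" (4x4, takes a point from camera to world coordinates). Camera axes: x right, y down, z forward; pixel columns grow to the right and rows downward; lengths in mm; the calibration is good to about 2 mm. A picture is of the moment at which its call begins. calibration takes no time and is no camera call.
- order.finish_job(): hands the job in, once; it reports no verdict.
The state is a dict: "time_s": time; "q": joint angles; "qd": joint speeds; "effort": joint torques, N m; "ee_pos": TCP position; "tool_rot": TCP orientation; "wrist_force": force on the tool from outside, world axes, zero at the start; "wrist_torque": the same for the moment, N m; "opening": finger opening in mm.
Only numpy, scipy, OpenCV 4.12 (cv2) and the standard library are available. Lean on these libraries where they do the work, as an engineer would, in place of code of your own. Each camera call takes 0.05 s, during which the arm holds its last target. There are 200 camera calls.

TASK

Free the stillage's gates: take the hook rod from its stand, reach over the gates, hook the yellow handle of the drop bolt, lift it gently until it is out of its slot, turn it to either side and set it down parked on the top edge of the slotted plate. Move the bolt with the hook only and never pull it hard against its stop, then hang the rod back upright in the fork of its stand. Leave the spray can, the hammer and the angle cleat where they are.

Things in the scene. Friction and masses are not known exactly. Their poses are not given: they have to be found in the camera images.
- cage: Red mesh stillage, fixed, 590 mm wide. Origin on the bench at the foot of the drop bolt's axis; x points inwards (away from the robot), z up. On the robot's side two gates, 150 mm high, fill x = -33 to -19 mm; corner posts 175 mm high. Deck 8 mm thick. Grey housings inside from x = 75 mm, up to 146 mm high, leave an aisle 170 mm wide (y -85 to 85 mm) in line with the bolt.
- bolt: Upright steel drop bolt inside the gates, 14 mm thick, 0.25 to 0.45 kg. Its yellow handle is a level bar 9 mm thick sticking out along the body's x to a 14 mm ball 68 mm from the axis. Body's origin on the axis, 55 mm below the handle's centre line (at bench height when right down) and 125 mm below the bolt's top. Let go in the slot, the bolt drops.
- bolt_handle (a point): Point on the centre line of the bolt's yellow handle, 50 mm out from the bolt's axis. The handle passes through a 15 mm wide upright slot, open at the top, in the steel park plate: 98 mm wide, 5 mm thick, 22 mm from the axis and square to the handle. The plate and the guide above it are one fitting, bolted on at a height that differs by 14 mm either way; its top edge is 74 to 103 mm above the bench.
- bolt_lift (a joint): Height of the bolt in m, 0 right down; starts 0 to 6 mm up. Weight and guide friction need 3 to 6 N; a pull over 22 N bends the guide. It rises to a rigid stop (its boss under the upper guide), 27 to 56 mm up. Only in the last 3 mm below the stop is the handle clear of the slot; parked on the plate the bolt stands about 3.5 mm below the stop: feel for the stop.
- bolt_turn (a joint): Turn of the bolt about its axis in rad: 0 with the handle square to the gates in the slot, positive anticlockwise seen from above, limits -1 to 1. Light friction (under 1 N at the handle).
- rod: Hook rod, 0.2 kg, hanging upright in its stand's fork. Orange handle 36 (x) by 22 (y) by 70 mm high; origin at the centre of its underside, z up. A 7 mm round shank runs down and ends in an open hook in the rod's yz plane: 83 to 100 mm down it steps to y = -17 mm, rounds the bottom at 145 mm down and rises to a tip at y = +17 mm, 121 mm down (centre lines). 27 mm wide inside.
- hook_cup (a point): Middle of the hook's bottom, on the centre line of the 7 mm bar, straight below the rod's origin by 145 mm. The load lies on the bar's upper side, 3.5 mm above. The hook's mouth opens to the rod's +y, above the tip.
- rod_stand: Fixed stand: blue post and a steel fork, opening along its -x (roughly to the robot), upper face 165 mm above the bench. Prongs 16 mm wide, 6 mm thick; the slot is 11 mm wide, from 30 mm before to 9 mm behind the seat. The post is 32 to 52 mm behind the seat. Origin on the bench below the seat.
- stand_seat (a point): Point in the middle of the fork's slot on its upper face: the origin of the rod, hanging in place, is within a few mm of it.
- spray_can: Bystander: spray can, 66 mm in diameter, 170 mm high, standing on the bench. Origin at the centre of its base.
- hammer: Bystander: hammer, 200 mm long, lying on the bench in front of the robot. Origin under its middle.
- angle_cleat: Bystander: steel angle 80 x 50 x 50 mm lying on the left-hand housings in the cage. Origin under its middle.
Mind the look-alikes: they are no part of the job. Several things have the shape of the rod; the one meant has the colours described above. Several things look just like the rod_stand: the one meant starts nearest to the robot's base.

How it is judged:
By the outcome, as a careful person would: the job done as asked, in the order asked, and still so for the second after the job is handed in, with the robot touching nothing.
It also fails if it takes over 72 s, if anything falls off the work surface, if the arm or the gripper's body presses on something with over 40 N, if the wrist force passes 120 N, or if a joint passes its speed limit or range.

## Working session

There is one attempt and no reset: what is moved stays moved. The work goes in short steps, Python scripts to look and compute and a tool call to move; the robot and the scene stay as the last step left them, time stands still between calls to the robot, and variables do not carry over. Pictures are saved under pics/ and viewed, about 8 in all and at most 12, crops included, and the job is handed in when it is done.

Besides the shell and the picture viewer there is one more tool, called after "Call:" as a command line: name --pt "numbers of a row" for each row, then --argument value for the rest. servo_tool: Moves the arm, as the interface text tells. Its arguments: {"type":"object","properties":{"increments":{"type":"array"},"newtons":{"type":"number"}},"required":["increments"]}

```bash
mkdir -p pics; cat > h.py <<'E'
import numpy as np, cv2
from plant import sensors, vision, order, ctrl
def cap(n):
    p,d=vision.capture(n); return p,d,vision.calibration(n)
def save(p,f): cv2.imwrite('pics/'+f, cv2.cvtColor(p,cv2.COLOR_RGB2BGR))
def ray(c,u,v):
    E=np.array(c['extrinsics']); d=np.array([(u-c['cx'])/c['fx'],(v-c['cy'])/c['fy'],1.])
    return E[:3,3],E[:3,:3]@d
def atz(c,u,v,z):
    o,d=ray(c,u,v); return o+d*(z-o[2])/d[2]
def atd(c,u,v,dep):
    o,d=ray(c,u,v); return o+d*dep
def tri(c1,p1,c2,p2):
    o1,d1=ray(c1,*p1);o2,d2=ray(c2,*p2)
    s=np.linalg.lstsq(np.c_[d1,-d2],o2-o1,rcond=None)[0]
    a,b=o1+d1*s[0],o2+d2*s[1]; return (a+b)/2,np.linalg.norm(a-b)
E
python3 - <<'E'
from h import *
s=sensors.read_state()
print({k:np.round(v,3).tolist() for k,v in s.items()},ctrl.hold_point_z)
ims=[]
for n in('side','top'):
    p,d,c=cap(n); np.savez('pics/'+n+'0.npz',p=p,d=d); save(p,n+'0.png')
    print(n,c['fx'],c['cx'],c['cy'],np.round(c['extrinsics'],3).tolist())
E
```

```text
{'time_s': 0.0, 'q': [1.093, 0.287, 1.578, -0.0, 1.279, -0.15], 'qd': [-0.001, -0.001, 0.001, 0.001, -0.001, 0.0], 'effort': [-0.0, -40.6, -29.262, -0.0, 0.006, 0.0], 'ee_pos': [216.988, 638.485, 229.927], 'tool_rot': [0.001, 0.813, 0.582, -0.001], 'wrist_force': [0.065, 0.172, -0.085], 'wrist_torque': [-0.015, -0.032, -0.015], 'opening': 85.513} 18.700000000000003
side 506.2969299773771 279.1639956879079 213.09849320871604 [[0.974, -0.171, 0.151, 349.322], [-0.228, -0.722, 0.653, -708.862], [-0.002, -0.67, -0.742, 1007.677], [0.0, 0.0, 0.0, 1.0]]
top 405.32688811401954 288.75454476519224 214.68481351927971 [[-0.013, -0.989, 0.147, 421.95], [-1.0, 0.016, 0.018, 53.624], [-0.02, -0.147, -0.989, 1021.396], [0.0, 0.0, 0.0, 1.0]]
```

View pics/side0.png

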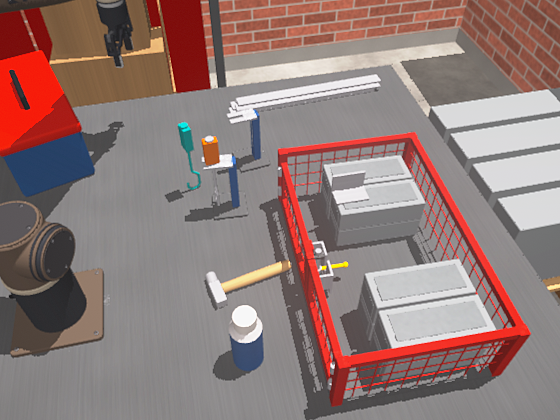

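View pics/top0.png

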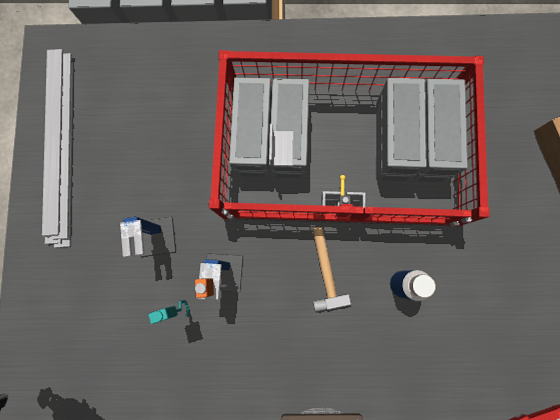

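Side view: the orange rod is at about (210,150) and its stand's blue post at (235,180). The yellow handle runs (320,268)-(347,265), with a teal look-alike at (186,140). In the top view the orange is at (201,288), and the handle runs (342,178)-(345,197).

```bash
python3 - <<'E'
from h import *
C={}
for n in('side','top'):
    z=np.load('pics/'+n+'0.npz');p,d=z['p'],z['d'];c=vision.calibration(n)
    hsv=cv2.cvtColor(p,cv2.COLOR_RGB2HSV);H,S,V=cv2.split(hsv)
    Or=(H>5)&(H<16)&(S>200)&(V>120); Ye=(H>=20)&(H<34)&(S>180)&(V>120)
    Te=(H>78)&(H<98)&(S>120)&(V>60); Bl=(H>100)&(H<125)&(S>120)&(V>40)
    for nm,m in(('or',Or),('ye',Ye),('te',Te),('bl',Bl)):
        k,l,st,ce=cv2.connectedComponentsWithStats(m.astype(np.uint8))
        for i in range(1,k):
            if st[i,4]<30: continue
            v,u=np.nonzero((l==i)&(d>0)); 
            P=np.array([atd(c,a,b,d[b,a]) for a,b in zip(u,v)])
            if len(P)==0: continue
            print(n,nm,st[i].tolist(),np.round(ce[i],1),'min',np.round(np.percentile(P,3,axis=0)),'max',np.round(np.percentile(P,97,axis=0)))
s=cv2.imread('pics/side0.png');t=cv2.imread('pics/top0.png')
a=cv2.resize(s[90:240,160:280],(400,500),interpolation=cv2.INTER_CUBIC)
b=cv2.resize(s[225:325,270:370],(400,400),interpolation=cv2.INTER_CUBIC)
e=cv2.resize(t[210:350,110:250],(400,400),interpolation=cv2.INTER_CUBIC)
cv2.imwrite('pics/crop1.png',np.hstack([a,np.vstack([b,np.zeros((100,400,3),np.uint8)])]))
b2=cv2.resize(t[160:230,300:400],(400,280),interpolation=cv2.INTER_CUBIC)
cv2.imwrite('pics/crop2.png',np.hstack([e,np.vstack([b2,np.zeros((120,400,3),np.uint8)])]))
E
```

```text
side or [202, 141, 17, 24, 110] [209.4 151.7] min [382. 223. 171.] max [414. 235. 234.]
side ye [331, 262, 17, 6, 61] [339.7 264.9] min [623. -67.   8.] max [660. -24.  63.]
side te [178, 122, 23, 68, 393] [187.1 144.9] min [332. 303.   6.] max [360. 335. 223.]
side bl [252, 110, 7, 29, 54] [256.5 121.4] min [531. 391.  91.] max [548. 418. 166.]
side bl [3, 133, 91, 64, 3430] [ 50.4 164.2] min [-107.  391.   14.] max [ 69. 447. 151.]
side bl [229, 156, 10, 51, 267] [233.6 182.8] min [437. 216.  20.] max [454. 238. 165.]
side bl [236, 352, 27, 18, 90] [251.  364.9] min [ 372. -243.   10.] max [ 423. -228.   39.]
top te [184, 300, 5, 16, 31] [186.5 307.6] min [330. 319.   2.] max [362. 330.  30.]
top te [148, 308, 21, 16, 208] [158.  315.7] min [335. 309. 214.] max [358. 342. 224.]
top bl [124, 217, 14, 6, 51] [130.1 219.1] min [541. 397. 162.] max [550. 423. 167.]
top bl [142, 221, 19, 13, 124] [150.4 227.9] min [530. 395.  18.] max [547. 414. 126.]
top bl [204, 259, 17, 5, 53] [211.6 261.2] min [449. 221. 151.] max [456. 249. 167.]
top bl [222, 262, 8, 8, 44] [225.3 265.9] min [438. 220.  11.] max [453. 222. 105.]
top bl [391, 271, 19, 28, 261] [398.  283.1] min [ 370. -193.   18.] max [ 426. -174.  115.]
```

View pics/crop1.png

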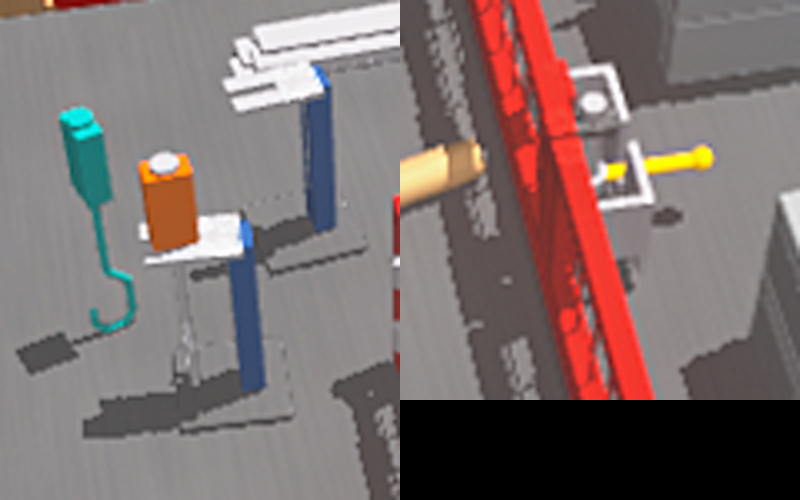

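View pics/crop2.png

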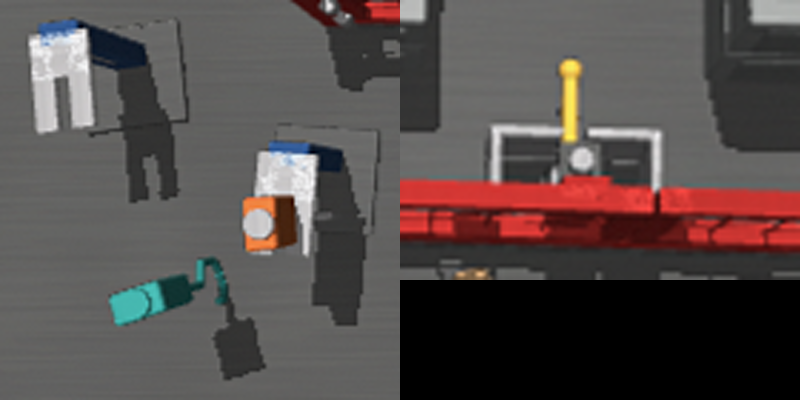

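Crop 1: the orange handle top is near side px (210,138). The plate's near top corner is near (333,275) and the ball near (346,264). Crop 2: the handle's silver cap is near top px (200,288). The bolt top is near (345,199), the ball (342,177), and the plate edge runs along v≈193 from u=323 to 365.

```bash
python3 - <<'E'
from h import *
s=np.load('pics/side0.npz')['p'];t=np.load('pics/top0.npz')['p']
def big(p,u,v,w,h,k): return cv2.resize(p[v:v+h,u:u+w],None,fx=k,fy=k,interpolation=cv2.INTER_NEAREST)
out=np.zeros((600,800,3),np.uint8)
for im,(y,x) in ((big(s,305,235,50,50,8),(0,0)),(big(t,315,170,50,35,8),(0,400)),(big(s,195,132,40,25,8),(400,0)),(big(t,190,250,50,50,6),(300,450))):
    out[y:y+im.shape[0],x:x+im.shape[1]]=im[:600-y,:800-x]
save(out,'z.png')
hs=cv2.cvtColor(t,cv2.COLOR_RGB2HSV)
m=(hs[...,0]>18)&(hs[...,0]<36)&(hs[...,1]>110);m[:165]=0;m[205:]=0;m[:,:330]=0;m[:,360:]=0
v,u=np.nonzero(m);print('top ye',len(u),u.min(),u.max(),v.min(),v.max());print([(r,u[v==r].min(),u[v==r].max()) for r in np.unique(v)])
hs=cv2.cvtColor(s,cv2.COLOR_RGB2HSV)
m=(hs[...,0]>18)&(hs[...,0]<36)&(hs[...,1]>110);m[:240]=0;m[290:]=0;m[:,:312]=0;m[:,360:]=0
v,u=np.nonzero(m);print([(r,v[u==r].min(),v[u==r].max()) for r in np.unique(u)])
E
```

```text
top ye 81 340 345 175 195
[(np.int64(175), np.int64(341), np.int64(344)), (np.int64(176), np.int64(340), np.int64(344)), (np.int64(177), np.int64(340), np.int64(345)), (np.int64(178), np.int64(340), np.int64(344)), (np.int64(179), np.int64(341), np.int64(344)), (np.int64(180), np.int64(341), np.int64(344)), (np.int64(181), np.int64(341), np.int64(343)), (np.int64(182), np.int64(341), np.int64(343)), (np.int64(183), np.int64(341), np.int64(343)), (np.int64(184), np.int64(340), np.int64(343)), (np.int64(185), np.int64(340), np.int64(343)), (np.int64(186), np.int64(341), np.int64(343)), (np.int64(187), np.int64(340), np.int64(343)), (np.int64(188), np.int64(340), np.int64(343)), (np.int64(189), np.int64(340), np.int64(344)), (np.int64(190), np.int64(340), np.int64(343)), (np.int64(191), np.int64(341), np.int64(343)), (np.int64(192), np.int64(341), np.int64(343)), (np.int64(193), np.int64(341), np.int64(343)), (np.int64(194), np.int64(340), np.int64(343)), (np.int64(195), np.int64(341), np.int64(343))]
[(np.int64(322), np.int64(266), np.int64(269)), (np.int64(323), np.int64(266), np.int6
[... 248 characters left out ...]
int64(333), np.int64(264), np.int64(267)), (np.int64(334), np.int64(264), np.int64(267)), (np.int64(335), np.int64(264), np.int64(267)), (np.int64(336), np.int64(264), np.int64(267)), (np.int64(337), np.int64(264), np.int64(267)), (np.int64(338), np.int64(264), np.int64(266)), (np.int64(339), np.int64(263), np.int64(266)), (np.int64(340), np.int64(263), np.int64(266)), (np.int64(341), np.int64(263), np.int64(266)), (np.int64(342), np.int64(263), np.int64(266)), (np.int64(343), np.int64(263), np.int64(266)), (np.int64(344), np.int64(262), np.int64(266)), (np.int64(345), np.int64(262), np.int64(266)), (np.int64(346), np.int64(262), np.int64(266)), (np.int64(347), np.int64(262), np.int64(265))]
```

View pics/z.png

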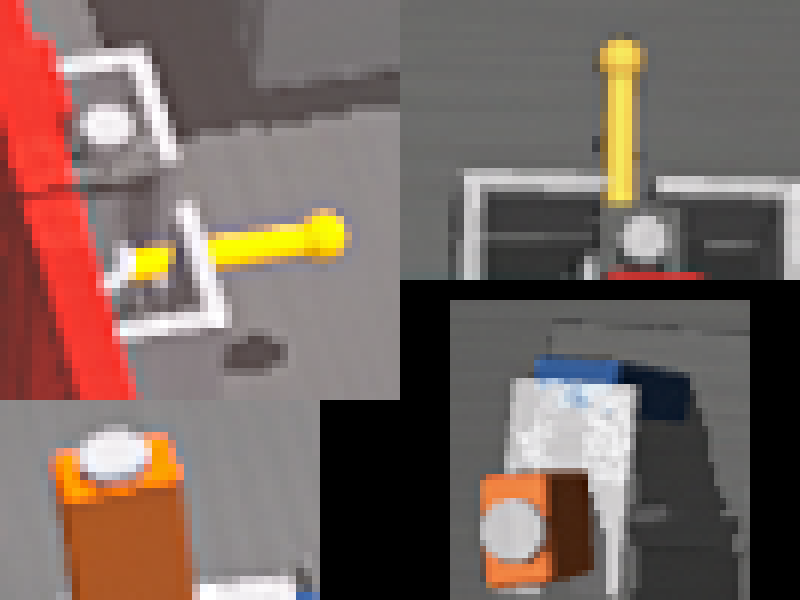

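Zoom: the ball is at side (345,263.7) / top (342.3,176.7). The plate's left top corner is at side (323.3,241) / top (322.6,191). The slot's right edge is at side (328.3,259.5) / top (346.4,191.8), the bolt top at side (317.8,250.4) / top (345,199.1), and the rod cap at side (208.6,138.1) / top (199.8,287.8).

```bash
python3 - <<'E'
from h import *
cs,ct=vision.calibration('side'),vision.calibration('top')
for n,a,b in(('ball',(345.1,263.7),(342.3,176.7)),('plateL',(323.25,241),(322.6,191)),('slotR',(328.25,259.5),(346.4,191.75)),('bolttop',(317.75,250.4),(345,199.1)),('cap',(208.6,138.1),(199.8,287.8))):
    P,e=tri(cs,a,ct,b);print(n,P.round(1),round(e,1))
f=lambda x,y:(( x-450)/6+189.5,(y-300)/6+249.5)
for q in((482,478),(550,474),(552,580),(488,588)): print('hand',atz(ct,*f(*q),235).round(1))
for q in((635,390),(625,595),(512,380),(505,470)): print('fork',atz(ct,*f(*q),165).round(1))
for q in((345,199.1,128),(342.3,176.7,58),(342,186,58)): print(atz(ct,*q).round(1))
# hook pixels in side
s=np.load('pics/side0.npz');p,d=s['p'],s['d']
# stand: top-depth fork points
t=np.load('pics/top0.npz');d=t['d']
P=np.array([atd(ct,u,v,d[v,u]) for v in range(255,305) for u in range(190,232) if d[v,u]>0])
F=P[abs(P[:,2]-165)<6];print('fork z',F[:,2].mean(),F.min(0).round(),F.max(0).round())
B=np.array([atd(ct,u,v,d[v,u]) for v in range(185,198) for u in range(318,368) if d[v,u]>0])
B=B[(B[:,2]>60)&(B[:,2]<115)];print('plate',np.round(B[np.argsort(-B[:,2])][:60:6],1).tolist())
E
```

```text
ball [656.7 -60.9  56.5] 0.5
plateL [615.9  -9.9  90.1] 1.2
slotR [612.  -65.   91.7] 0.5
bolttop [588.4 -57.3 122.5] 1.4
cap [399.3 239.4 238.5] 1.5
hand [416.4 250.  235. ]
hand [417.4 228.1 235. ]
hand [384.  226.9 235. ]
hand [381.7 247.4 235. ]
fork [445.7 214.2 165. ]
fork [375.2 216.9 165. ]
fork [449.8 257.6 165. ]
fork [418.5 259.5 165. ]
[588.1 -56.7 128. ]
[656.6 -60.7  58. ]
[633.5 -59.2  58. ]
fork z 164.17080040984575 [374. 215. 159.] [458. 259. 171.]
plate [[597.8, -54.1, 114.8], [595.6, -51.8, 114.3], [595.8, -63.4, 112.4], [600.9, -47.8, 111.3], [600.0, -12.4, 94.8], [609.7, -10.3, 94.2], [614.1, -29.1, 94.0], [611.8, -31.4, 93.7], [606.1, -91.6, 93.4], [611.8, -43.1, 92.8]]
```

Call:
servo_tool --pt "0 0 -23 0 0 -6.26 1" --pt "0 0 -23 0 0 -6.26 1" --pt "0 0 -23 0 0 -6.26 1" --pt "-40 18 0 0 0 0 1" --pt "-40 18 0 0 0 0 1" --pt "-40 18 0 0 0 0 1" --pt "-40 18 0 0 0 0 1" --pt "-40 18 0 0 0 0 1" --pt "-40 18 0 0 0 0 1" --pt "-40 18 0 0 0 0 0.6" --pt "-40 18 0 0 0 0 0.6" --pt "0 0 0 0 0 0 0.6" --newtons 80

```text
time_s: 1.3
ee_pos: [362.8, 315.4, 299.9]
tool_rot: [0.001, 0.709, 0.705, -0.001]
wrist_force: [-0.1, -0.5, -0.3]
opening: 51.0
```

Call:
servo_tool --pt "-38 18 0 0 0 0 0.6" --pt "-38.7 18.7 0 0 0 0 0.6" --pt "0 0 25 0 0 0 0.6" --pt "0 0 25 0 0 0 0.6" --pt "0 0 5 0 0 0 0.6" --pt "0 0 0 0 0 0 0.6"

```text
time_s: 1.9
ee_pos: [397.1, 242.6, 244.2]
tool_rot: [-0.001, 0.707, 0.707, -0.001]
wrist_force: [0.4, -0.7, -0.4]
opening: 51.4
```

```bash
python3 - <<'E'
from h import *
s,_,_=cap('side');t,_,_=cap('top')
print(sensors.read_state()['ee_pos'],sensors.read_state()['q'])
save(np.hstack([cv2.resize(s[60:220,150:280],(400,492)),cv2.resize(t[220:360,130:244],(400,492))]),'g1.png')
E
```

```text
[398.29857423 243.04937162 246.44171924] [ 3.29876504e-01 -2.02683606e-01  2.05435967e+00  1.06006624e-04
  1.28841580e+00 -1.24186935e+00]
```

View pics/g1.png

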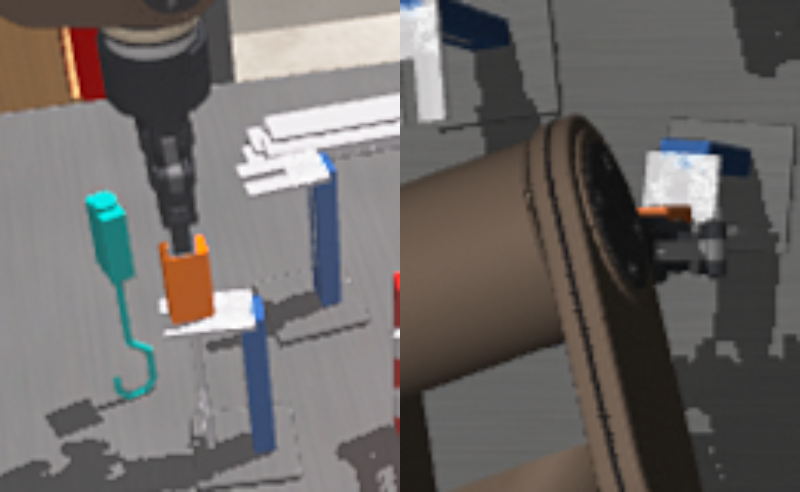

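The fingers stand centred over the orange handle (side crop at about (182,245) against the handle's 186). I'll lower and grasp.

Call:
servo_tool --pt "-3.5 1.5 20 0 0 0 0.6" --pt "0 0 20 0 0 0 0.6" --pt "0 0 15 0 0 0 0.6" --pt "0 0 0 0 0 0 0.6" --pt "0 0 0 0 0 0 0.1" --pt "0 0 0 0 0 0 0.1" --pt "0 0 0 0 0 0 0.1" --pt "0 0 0 0 0 0 0.1" --pt "0 0 0 0 0 0 0.1" --newtons 80

```text
time_s: 2.9
ee_pos: [400.6, 239.3, 192.3]
tool_rot: [0.001, 0.707, 0.707, 0.002]
wrist_force: [-0.1, -1.3, 5.0]
opening: 21.5
```

Call:
servo_tool --pt "0 0 -3 0 0 0 0.1" --pt "0 0 -4 0 0 0 0.1" --pt "0 0 0 0 0 0 0.1" --pt "0.5 -10 0 0 0 0 0.1" --pt "0.5 -10 0 0 0 0 0.1" --pt "0.5 -10 0 0 0 0 0.1" --pt "0.5 -10 0 0 0 0 0.1" --pt "0 0 0 0 0 0 0.1"

```text
time_s: 3.7
ee_pos: [357.9, 241.0, 197.1]
tool_rot: [-0.0, 0.707, 0.707, -0.0]
wrist_force: [0.7, -0.4, -2.4]
opening: 21.0
```

Call:
servo_tool --pt "0 0 -30 0 0 0 0.1" --pt "0 0 -40 0 0 0 0.1" --pt "0 0 -40 0 0 0 0.1" --pt "0 0 -40 0 0 0 0.1" --pt "0 0 -20 0 0 0 0.1" --pt "0 0 0 0 0 0 0.1"

```text
time_s: 4.3
ee_pos: [360.8, 241.3, 371.7]
tool_rot: [0.002, 0.707, 0.707, 0.004]
wrist_force: [0.9, 0.4, -2.3]
opening: 21.1
```

Call:
servo_tool --pt "-15 14 0 0 0 0 0.1" --pt "-30 27 0 0 0 0 0.1" --pt "-30 27 0 0 0 0 0.1" --pt "-30 27 0 0 0 0 0.1" --pt "-30 27 0 0 0 0 0.1" --pt "-30 27 0 0 0 0 0.1" --pt "-30 27 0 0 0 0 0.1" --pt "-30 27 0 0 0 0 0.1" --pt "-30 27 0 0 0 0 0.1" --pt "-30 27 0 0 0 0 0.1" --pt "-15 14 0 0 0 0 0.1" --pt "0 0 0 0 0 0 0.1"

```text
time_s: 5.5
ee_pos: [631.0, -61.5, 363.2]
tool_rot: [-0.002, 0.708, 0.706, -0.002]
wrist_force: [0.7, 0.8, -2.1]
opening: 21.1
```

```bash
python3 - <<'E'
from h import *
s,d,c=cap('side');t,dt,ct=cap('top')
np.savez('pics/st.npz',s=s,d=d,t=t,dt=dt)
print(sensors.read_state()['ee_pos'],sensors.read_state()['q'])
save(np.hstack([cv2.resize(s[130:320,250:402],(480,600)),cv2.resize(t[120:260,280:360],(320,560)) if 0 else cv2.copyMakeBorder(cv2.resize(t[140:260,290:370],(320,480)),0,120,0,0,cv2.BORDER_CONSTANT)]),'g2.png')
E
```

```text
[629.8744521  -59.05367599 364.6906702 ] [-2.53841007e-01  1.27938214e-01  1.52181405e+00  4.63049403e-04
  1.49622817e+00 -1.82406282e+00]
```

View pics/g2.png

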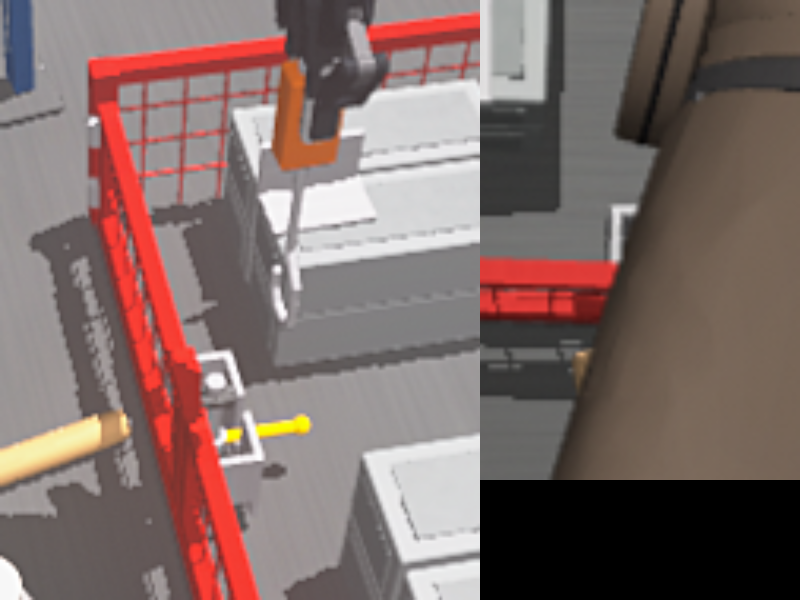

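The hook hangs over the cage: shank from (297,170) to (295,240) in the crop, with limbs at (277,265-310) and (293,260-320). I'll project the two possible tip positions to tell which side the mouth is on.

```bash
python3 - <<'E'
from h import *
c=vision.calibration('side');E=np.linalg.inv(c['extrinsics'])
def pr(P):
    q=E[:3,:3]@P+E[:3,3];u=np.array([c['fx']*q[0]/q[2]+c['cx'],c['fy']*q[1]/q[2]+c['cy']]);return ((u-[250,130]+.5)*600/190).round()
o=np.array([632,-60.,340])
for n,y,z in(('org',0,0),('shank83',0,-83),('bot',0,-145),('L100',17,-100),('R100',-17,-100),('L121',17,-121),('R121',-17,-121),('L135',17,-130),('R135',-17,-130)):
    print(n,pr(o+[0,y,z]))
z=np.load('pics/st.npz');im=z['s'][200:240,328:352];save(cv2.resize(im,None,fx=15,fy=15,interpolation=cv2.INTER_CUBIC),'hk.png')
E
```

```text
org [307. 149.]
shank83 [295. 243.]
bot [286. 306.]
L100 [284. 242.]
R100 [301. 280.]
L121 [282. 264.]
R121 [298. 301.]
L135 [280. 273.]
R135 [296. 310.]
```

View pics/hk.png

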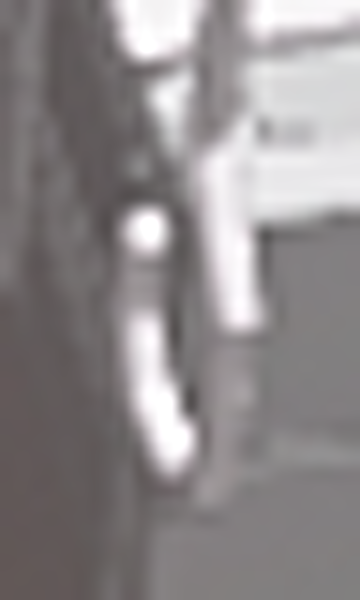

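The white rounded end on the left limb at crop (147,225) is the tip. So the tip and mouth are on the world +y side, and the right limb runs on into the shank. I'll measure the hook's offset from the TCP with the side ray.

```bash
python3 - <<'E'
from h import *
c=vision.calibration('side')
for i in range(3):
    vision.capture('side'); s=sensors.read_state();print(s['ee_pos'].round(1),s['tool_rot'].round(4),s['wrist_force'].round(2))
y=s['ee_pos'][1]
f=lambda a,b:(a/15+327.5,b/15+199.5)
for n,p,yy in(('tip centre',f(147,235),y+17),('step/low right',f(212,500),y-6),('bottom',f(175,465),y)):
    o,d=ray(c,*p);print(n,(o+d*(yy-o[1])/d[1]).round(1))
# orange underside front corner
z=np.load('pics/st.npz')
E
```

```text
[629.7 -58.5 365.5] [-1.400e-03  7.070e-01  7.072e-01 -6.000e-04] [-0.01  0.75 -1.49]
[629.8 -58.2 366.3] [-9.000e-04  7.068e-01  7.074e-01 -3.000e-04] [ 0.17  0.67 -1.9 ]
[629.8 -58.1 366.9] [-4.000e-04  7.067e-01  7.075e-01 -1.000e-04] [-0.41 -0.54 -1.37]
tip centre [630.3 -41.1 210.5]
step/low right [635.6 -64.1 177.6]
bottom [631.8 -58.1 179.4]
```

```bash
python3 - <<'E'
from h import *
c=vision.calibration('side');z=np.load('pics/st.npz');s,d=z['s'],z['d']
P=[]
for v in range(180,240):
    for u in range(330,352):
        if d[v,u]>0:
            q=atd(c,u,v,d[v,u])
            if abs(q[1]+59)<35 and abs(q[0]-630)<30 and q[2]<345: P.append([u,v,*q])
P=np.array(P)
for a in range(175,345,10):
    Q=P[(P[:,4]>=a)&(P[:,4]<a+10)]
    if len(Q): print(a,len(Q),'x',np.median(Q[:,2]).round(1),'y',np.percentile(Q[:,3],[0,50,100]).round(1))
print('zmin',np.sort(P[:,4])[:8].round(1), 'tip', np.array(sorted(P[P[:,3]>-48].tolist(),key=lambda q:-q[4]))[:8].round(1).tolist())
hs=cv2.cvtColor(s,cv2.COLOR_RGB2HSV);m=(hs[...,0]>5)&(hs[...,0]<16)&(hs[...,1]>200)&(d>0);m[:,:320]=0;m[:140]=0;m[200:]=0;m[:,370:]=0
v,u=np.nonzero(m);Q=np.array([atd(c,a,b,d[b,a]) for a,b in zip(u,v)]);print('orange',np.percentile(Q,[2,50,98],axis=0).round(1))
E
```

```text
185 24 x 626.4 y [-73.4 -61.3 -51.1]
195 25 x 627.5 y [-83.3 -54.1 -45.4]
205 20 x 627.8 y [-85.4 -80.5 -45.3]
215 18 x 626.7 y [-83.9 -80.8 -46.3]
225 12 x 627.7 y [-85.  -82.1 -78.2]
235 22 x 628.2 y [-83.4 -78.3 -70.3]
245 22 x 628.5 y [-78.7 -69.4 -62.3]
255 11 x 627.8 y [-67.2 -65.5 -63.3]
265 12 x 626.8 y [-67.  -64.8 -60.2]
275 12 x 628.6 y [-67.6 -65.8 -63.4]
285 13 x 627.0 y [-66.9 -65.6 -62.3]
295 12 x 628.3 y [-69.4 -66.1 -62.9]
305 15 x 628.0 y [-67.6 -65.3 -62.1]
315 14 x 628.6 y [-67.  -65.2 -61.9]
325 4 x 629.3 y [-65.8 -64.7 -63.6]
335 43 x 622.0 y [-75.3 -72.9 -62.6]
zmin [189.7 190.1 190.5 190.7 190.8 192.  192.2 192.4] tip [[337.0, 215.0, 626.7, -48.0, 219.4], [336.0, 215.0, 625.0, -46.7, 218.5], [338.0, 215.0, 629.7, -46.3, 216.8], [336.0, 216.0, 625.4, -46.5, 215.0], [339.0, 216.0, 631.9, -46.9, 213.8], [336.0, 217.0, 626.2, -45.3, 210.3], [338.0, 217.0, 630.6, -45.4, 209.3], [337.0, 218.0, 628.1, -46.6, 208.1]]
orange [[612.  -72.3 347.1]
 [616.5 -59.6 404.9]
 [619.3 -54.  406.6]]
```

Call:
servo_tool --pt "-18 4 0 0 0 0 0.1" --pt "-17 3 0 0 0 0 0.1" --pt "0 0 25 0 0 0 0.1" --pt "0 0 40 0 0 0 0.1" --pt "0 0 40 0 0 0 0.1" --pt "0 0 30 0 0 0 0.1" --pt "0 0 15 0 0 0 0.1" --pt "0 0 0 0 0 0 0.1" --pt "0 0 0 0 0 0 0.1"

```text
time_s: 6.65
ee_pos: [638.4, -94.8, 219.1]
tool_rot: [0.001, 0.707, 0.707, 0.001]
wrist_force: [0.2, -0.1, -1.4]
opening: 21.4
```

```bash
cat > near.py <<'E'
from h import *
import sys
c=vision.calibration('side')
R=[]
for i in range(2):
    p,d,_=cap('side'); s=sensors.read_state(); R.append(s['ee_pos'])
    if i==0: P0=p
tc=np.mean(R,0)
v,u=np.mgrid[60:400,260:420]; dd=d[60:400,260:420]
E=np.array(c['extrinsics']);q=np.stack([(u-c['cx'])/c['fx']*dd,(v-c['cy'])/c['fy']*dd,dd],-1)@E[:3,:3].T+E[:3,3]
ok=dd>0; px=p[60:400,260:420]
hs=cv2.cvtColor(px,cv2.COLOR_RGB2HSV)
org=tc+[-1.5,-4,-29]
r=q-org
m=ok&(abs(r[...,0])<18)&(abs(r[...,1])<35)&(r[...,2]<0)&(r[...,2]>-165)
ye=(hs[...,0]>18)&(hs[...,0]<36)&(hs[...,1]>110)
h=r[m&~ye]
print('tcp',tc.round(1),'F',s['wrist_force'].round(1))
a=h[(h[:,2]>-75)&(h[:,2]<-10)];print('shank rel',np.median(a,0).round(1),len(a))
b=h[(h[:,2]<-105)&(h[:,1]>6)];b=b[np.argsort(-b[:,2])];print('tip rel',b[:4].round(1).tolist())
print('hook zmin rel',np.sort(h[:,2])[:5].round(1))
Y=q[ye&ok&(q[...,2]>30)&(q[...,2]<120)&(q[...,0]>580)]
for x in range(580,670,10):
    w=Y[(Y[:,0]>=x)&(Y[:,0]<x+10)]
    if len(w): print('handle x',x+5,len(w),'y med',np.median(w[:,1]).round(1),'z med/max',np.median(w[:,2]).round(1),w[:,2].max().round(1))
if len(sys.argv)>1: save(cv2.resize(P0[190:310,270:390],None,fx=5,fy=5,interpolation=cv2.INTER_CUBIC),sys.argv[1])
E
python3 near.py n1.png
```

```text
tcp [638.9 -94.8 220.3] F [ 0.  -0.2 -2.1]
shank rel [ -1.2   0.1 -41.9] 63
tip rel [[1.4, 19.3, -117.3], [-2.4, 14.9, -117.9], [-1.3, 18.0, -118.4], [3.1, 17.0, -118.5]]
hook zmin rel [-148.1 -143.7 -143.4 -143.2 -143.1]
handle x 595 1 y med -63.1 z med/max 56.6 56.6
handle x 605 15 y med -61.2 z med/max 58.7 70.2
handle x 615 1 y med -59.5 z med/max 60.1 60.1
handle x 625 11 y med -61.6 z med/max 59.0 63.1
handle x 635 14 y med -63.0 z med/max 57.8 109.8
handle x 645 12 y med -62.2 z med/max 57.6 114.5
handle x 655 4 y med -65.5 z med/max 58.8 63.2
```

View pics/n1.png

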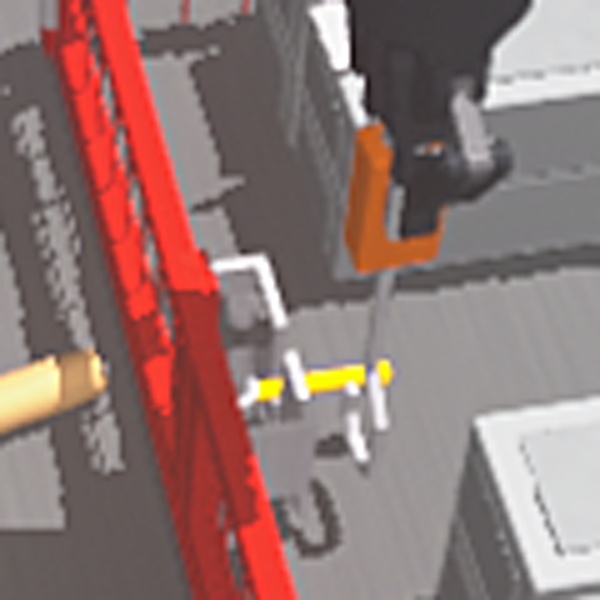

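The hook hangs beside the handle on its −y side. The tip is at crop (352,392) and the yellow handle behind it runs (262,388)-(390,373). I'll lower 26 mm, then move +37 mm along y.

Call:
servo_tool --pt "0 0 10 0 0 0 0.1" --pt "0 0 10 0 0 0 0.1" --pt "0 0 6 0 0 0 0.1" --pt "0 0 0 0 0 0 0.1" --pt "6 0 0 0 0 0 0.1" --pt "6 0 0 0 0 0 0.1" --pt "6 0 0 0 0 0 0.1" --pt "0 0 0 0 0 0 0.1"

```text
time_s: 7.55
ee_pos: [637.7, -75.0, 191.8]
tool_rot: [0.0, 0.707, 0.708, 0.0]
wrist_force: [0.1, -0.2, -2.0]
opening: 21.6
```

```bash
python3 near.py
```

```text
tcp [637.6 -75.7 191.7] F [ 0.2  0.4 -2.5]
shank rel [ -1.5   0.1 -42.2] 60
tip rel [[-4.2, 11.4, -105.4], [1.1, 13.0, -105.4], [14.8, 10.4, -106.2], [-8.5, 13.0, -106.2]]
hook zmin rel [-161.7 -160.  -159.6 -159.5 -159.2]
handle x 595 3 y med -64.3 z med/max 60.2 62.4
handle x 605 14 y med -61.9 z med/max 58.1 69.4
handle x 615 1 y med -57.7 z med/max 57.5 57.5
handle x 625 13 y med -61.7 z med/max 58.0 63.7
handle x 635 12 y med -63.8 z med/max 58.2 61.4
handle x 645 5 y med -65.3 z med/max 57.9 60.2
handle x 655 21 y med -63.8 z med/max 59.4 63.7
handle x 665 1 y med -61.0 z med/max 58.0 58.0
```

Call:
servo_tool --pt "6 0 0 0 0 0 0.1" --pt "6 0 0 0 0 0 0.1" --pt "5 0 0 0 0 0 0.1" --pt "0 0 0 0 0 0 0.1" --pt "0 0 -6 0 0 0 0.1" --pt "0 0 -5 0 0 0 0.1" --pt "0 0 -5 0 0 0 0.1" --pt "0 0 0 0 0 0 0.1"

```text
time_s: 8.45
ee_pos: [638.2, -59.5, 209.0]
tool_rot: [0.001, 0.707, 0.707, 0.001]
wrist_force: [0.2, -0.0, -1.5]
opening: 21.4
```

```bash
python3 near.py n2.png
```

```text
tcp [637.8 -59.4 208.1] F [-0.4 -0.1 -2.7]
shank rel [ -0.6   0.  -40.4] 60
tip rel [[-2.7, 18.1, -113.9], [2.2, 17.1, -118.0], [-0.0, 17.7, -118.1], [3.4, 20.6, -118.9]]
hook zmin rel [-145.2 -144.6 -144.  -141.8 -141.6]
handle x 595 3 y med -63.0 z med/max 61.8 62.4
handle x 605 14 y med -60.4 z med/max 57.9 64.3
handle x 615 1 y med -56.9 z med/max 56.3 56.3
handle x 625 10 y med -61.6 z med/max 58.5 62.5
handle x 635 15 y med -61.8 z med/max 57.0 59.7
handle x 645 5 y med -64.0 z med/max 56.8 61.9
handle x 655 20 y med -64.0 z med/max 59.3 63.1
handle x 665 1 y med -62.6 z med/max 60.3 60.3
```

View pics/n2.png

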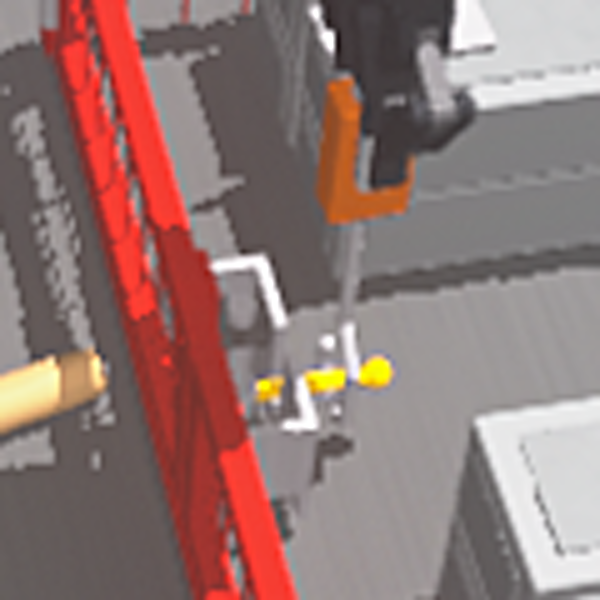

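The handle lies inside the hook: tip at (327,342) beyond it, shank side at (350,355) in front. Now the gentle lift.

Call:
servo_tool --pt "0 0 -4 0 0 0 0.1" --pt "0 0 -3 0 0 0 0.1" --pt "0 0 -3 0 0 0 0.1" --pt "0 0 -3 0 0 0 0.1" --pt "0 0 -3 0 0 0 0.1" --pt "0 0 -3 0 0 0 0.1" --pt "0 0 -3 0 0 0 0.1" --pt "0 0 -3 0 0 0 0.1" --pt "0 0 -3 0 0 0 0.1" --pt "0 0 0 0 0 0 0.1" --pt "0 0 0 0 0 0 0.1"

```text
time_s: 9.65
ee_pos: [637.5, -59.1, 235.9]
tool_rot: [0.0, 0.707, 0.707, 0.0]
wrist_force: [0.7, -1.1, -3.6]
opening: 21.0
```

```bash
python3 near.py
```

```text
tcp [637.5 -59.1 235.8] F [ 0.5 -0.4 -3.6]
shank rel [ -1.1  -0.2 -43.1] 63
tip rel [[-0.4, 16.3, -113.9], [-0.8, 14.6, -115.3], [-2.4, 16.6, -117.4], [-1.5, 19.5, -117.5]]
hook zmin rel [-143.2 -143.1 -142.2 -142.1 -140.9]
handle x 595 2 y med -62.8 z med/max 73.9 76.9
handle x 605 14 y med -61.2 z med/max 74.6 77.4
handle x 615 6 y med -57.4 z med/max 72.9 76.1
handle x 625 14 y med -62.6 z med/max 74.1 77.1
handle x 635 12 y med -62.7 z med/max 75.2 105.4
handle x 645 6 y med -66.1 z med/max 75.6 76.9
handle x 655 22 y med -65.2 z med/max 76.5 79.6
```

Call:
servo_tool --pt "0 0 -3 0 0 0 0.1" --pt "0 0 -3 0 0 0 0.1" --pt "0 0 -3 0 0 0 0.1" --pt "0 0 -3 0 0 0 0.1" --pt "0 0 -3 0 0 0 0.1" --pt "0 0 -3 0 0 0 0.1" --pt "0 0 -2 0 0 0 0.1" --pt "0 0 0 0 0 0 0.1" --pt "0 0 0 0 0 0 0.1"

```text
time_s: 10.65
ee_pos: [637.6, -59.2, 255.9]
tool_rot: [0.0, 0.707, 0.707, 0.0]
wrist_force: [-1.4, 0.2, -4.1]
opening: 20.7
```

```bash
python3 near.py
```

```text
tcp [637.6 -59.2 255.9] F [-0.  -0.7 -4.4]
shank rel [ -1.6   0.4 -41.1] 67
tip rel [[1.3, 19.2, -116.0], [-0.4, 13.7, -116.0], [-2.4, 14.8, -116.8], [-4.5, 15.4, -116.9]]
hook zmin rel [-145.4 -143.5 -143.3 -142.1 -142.1]
handle x 595 5 y med -69.0 z med/max 108.7 115.9
handle x 605 11 y med -61.7 z med/max 92.6 95.4
handle x 615 16 y med -62.1 z med/max 93.9 98.4
handle x 625 13 y med -62.2 z med/max 94.8 97.8
handle x 635 12 y med -62.5 z med/max 94.7 96.4
handle x 645 5 y med -63.2 z med/max 94.4 94.6
handle x 655 19 y med -64.3 z med/max 95.5 99.9
handle x 665 3 y med -65.0 z med/max 93.6 96.1
```

Call:
servo_tool --pt "0 0 -1 0 0 0 0.1" --pt "0 0 -1 0 0 0 0.1" --pt "0 0 -1 0 0 0 0.1" --pt "0 0 -1 0 0 0 0.1" --pt "0 0 0 0 0 0 0.1"

```text
time_s: 11.25
ee_pos: [637.4, -59.1, 259.4]
tool_rot: [-0.0, 0.707, 0.707, -0.0]
wrist_force: [-0.4, 0.1, -5.5]
opening: 21.2
```

Call:
servo_tool --pt "0 0 -1 0 0 0 0.1" --pt "0 0 0 0 0 0 0.1" --pt "0 0 0 0 0 0 0.1"

```text
time_s: 11.55
ee_pos: [637.5, -59.2, 260.4]
tool_rot: [0.0, 0.707, 0.707, -0.0]
wrist_force: [0.9, 0.8, -5.5]
opening: 21.3
```

Call:
servo_tool --pt "0 0 -1 0 0 0 0.1" --pt "0 0 0 0 0 0 0.1" --pt "0 0 0 0 0 0 0.1"

```text
time_s: 11.85
ee_pos: [637.5, -59.1, 261.4]
tool_rot: [0.0, 0.707, 0.707, -0.0]
wrist_force: [-0.6, -0.2, -6.9]
opening: 20.8
```

Call:
servo_tool --pt "0 0 -0.7 0 0 0 0.1" --pt "0 0 0 0 0 0 0.1" --pt "0 0 0 0 0 0 0.1"

```text
time_s: 12.15
ee_pos: [637.5, -59.2, 262.1]
tool_rot: [0.0, 0.707, 0.707, -0.0]
wrist_force: [0.4, -0.1, -6.1]
opening: 21.1
```

```bash
python3 near.py; python3 -c "
from h import *
for i in range(2):
    vision.capture('top'); print(sensors.read_state()['wrist_force'].round(1))"
```

```text
tcp [637.5 -59.2 262.1] F [-0.4  0.1 -6.3]
shank rel [ -0.9   0.8 -40.9] 67
tip rel [[-2.6, 16.2, -113.9], [-4.5, 17.4, -114.7], [-0.2, 16.4, -114.7], [-2.3, 16.3, -117.6]]
hook zmin rel [-142.9 -142.7 -142.5 -142.2 -141.6]
handle x 595 3 y med -70.8 z med/max 112.4 117.6
handle x 605 11 y med -61.9 z med/max 101.0 106.5
handle x 615 14 y med -62.7 z med/max 99.8 102.9
handle x 625 14 y med -62.6 z med/max 101.0 102.5
handle x 635 14 y med -60.1 z med/max 99.8 102.2
handle x 645 6 y med -65.4 z med/max 100.0 102.6
handle x 655 20 y med -65.1 z med/max 101.6 104.8
handle x 665 1 y med -62.9 z med/max 102.1 102.1
[-0.1  0.1 -6.3]
[-0.6 -0.4 -5.6]
```

Call:
servo_tool --pt "0 0 -0.7 0 0 0 0.1" --pt "0 0 0 0 0 0 0.1" --pt "0 0 0 0 0 0 0.1"

```text
time_s: 12.65
ee_pos: [637.5, -59.2, 262.7]
tool_rot: [-0.0, 0.707, 0.707, -0.0]
wrist_force: [0.1, 0.2, -6.3]
opening: 20.8
```

Call:
servo_tool --pt "0 0 -0.7 0 0 0 0.1" --pt "0 0 0 0 0 0 0.1" --pt "0 0 0 0 0 0 0.1"

```text
time_s: 12.95
ee_pos: [637.5, -59.2, 263.5]
tool_rot: [0.0, 0.707, 0.707, -0.0]
wrist_force: [0.8, 0.2, -5.6]
opening: 21.0
```

Call:
servo_tool --pt "0 0 -0.7 0 0 0 0.1" --pt "0 0 0 0 0 0 0.1" --pt "0 0 0 0 0 0 0.1"

```text
time_s: 13.25
ee_pos: [637.5, -59.2, 264.2]
tool_rot: [-0.0, 0.707, 0.707, -0.0]
wrist_force: [-0.6, 0.4, -6.0]
opening: 21.3
```

Call:
servo_tool --pt "0 0 -0.7 0 0 0 0.1" --pt "0 0 0 0 0 0 0.1" --pt "0 0 0 0 0 0 0.1"

```text
time_s: 13.55
ee_pos: [637.5, -59.2, 264.9]
tool_rot: [0.0, 0.707, 0.707, 0.0]
wrist_force: [-0.1, 0.0, -5.4]
opening: 21.0
```

Call:
servo_tool --pt "0 0 -0.6 0 0 0 0.1" --pt "0 0 0 0 0 0 0.1" --pt "0 0 0 0 0 0 0.1"

```text
time_s: 13.85
ee_pos: [637.5, -59.2, 265.5]
tool_rot: [0.0, 0.707, 0.707, 0.0]
wrist_force: [0.5, -0.1, -6.4]
opening: 21.3
```

Call:
servo_tool --pt "0 0 -0.6 0 0 0 0.1" --pt "0 0 0 0 0 0 0.1" --pt "0 0 0 0 0 0 0.1"

```text
time_s: 14.15
ee_pos: [637.4, -59.1, 266.0]
tool_rot: [-0.0, 0.707, 0.707, -0.0]
wrist_force: [0.9, -0.7, -6.3]
opening: 21.2
```

Call:
servo_tool --pt "0 0 -0.6 0 0 0 0.1" --pt "0 0 0 0 0 0 0.1" --pt "0 0 0 0 0 0 0.1"

```text
time_s: 14.45
ee_pos: [637.4, -59.1, 266.1]
tool_rot: [-0.0, 0.707, 0.707, -0.0]
wrist_force: [-0.4, 0.7, -8.2]
opening: 20.8
```

```bash
python3 near.py m1.png|grep -v rel; python3 - <<'E'
from h import *
c=vision.calibration('side');P=[]
p,d,_=cap('side')
for v in range(230,290):
  for u in range(305,345):
    if d[v,u]>0 and p[v,u].min()>150:
        q=atd(c,u,v,d[v,u])
        if 600<q[0]<622 and -115<q[1]<-5 and 60<q[2]<110: P.append(q)
P=np.array(P)
for y in range(-115,-5,10):
    w=P[(P[:,1]>=y)&(P[:,1]<y+10)]
    if len(w): print(y+5,len(w),w[:,0].mean().round(1),np.percentile(w[:,2],[50,90,100]).round(1))
E
```

```text
tcp [637.3 -59.2 266.1] F [ 0.6  0.3 -8.7]
handle x 595 1 y med -68.4 z med/max 112.7 112.7
handle x 605 12 y med -60.5 z med/max 104.5 107.0
handle x 615 13 y med -62.5 z med/max 104.2 106.7
handle x 625 14 y med -62.4 z med/max 104.3 108.3
handle x 635 13 y med -61.9 z med/max 103.0 107.0
handle x 645 8 y med -64.9 z med/max 104.2 106.1
handle x 655 19 y med -64.9 z med/max 106.2 108.6
handle x 665 1 y med -61.1 z med/max 103.4 103.4
-110 10 604.9 [93.3 94.9 97.4]
-100 10 607.3 [91.3 93.1 93.5]
-90 12 608.0 [90.9 93.7 94. ]
-80 10 608.8 [92.5 94.2 95.4]
-70 8 609.1 [91.3 94.1 94.5]
-50 2 609.3 [95.4 97.7 98.3]
-40 10 610.5 [93.2 94.5 97.5]
-30 10 611.1 [92.7 95.5 96.6]
-20 7 611.9 [91.8 94.6 94.7]
```

The stop is felt at TCP z ≈ 266: the force steps to 8.5 N and the travel ceases. I'll back off 1.3 mm and turn the bolt clockwise.

Call:
servo_tool --pt "0 0 1.3 0 0 0 0.1" --pt "0 0 0 0 0 0 0.1" --pt "-3 0.2 0 0 0 0 0.1" --pt "-3 0.2 0 0 0 0 0.1" --pt "-3 -0.3 0 0 0 0 0.1" --pt "-3 -0.3 0 0 0 0 0.1" --pt "-3 -1 0 0 0 0 0.1" --pt "-3 -1.3 0 0 0 0 0.1" --pt "0 0 0 0 0 0 0.1"

```text
time_s: 15.5
ee_pos: [635.2, -77.9, 265.8]
tool_rot: [0.001, 0.707, 0.707, 0.0]
wrist_force: [0.2, 0.4, -3.7]
opening: 21.3
```

```bash
python3 near.py
```

```text
tcp [635.2 -77.8 265.8] F [-1.1  0.2 -3.7]
shank rel [ -1.3   0.2 -43.2] 70
tip rel [[0.4, 16.5, -113.1], [-1.9, 15.9, -115.2], [-0.8, 19.1, -115.9], [0.6, 15.5, -118.9]]
hook zmin rel [-145.  -145.  -143.  -142.7 -142.4]
handle x 595 5 y med -70.5 z med/max 109.9 115.4
handle x 605 14 y med -68.3 z med/max 103.5 108.0
handle x 615 16 y med -71.7 z med/max 104.7 107.4
handle x 625 17 y med -76.3 z med/max 104.7 108.2
handle x 635 10 y med -78.6 z med/max 105.4 106.8
handle x 645 14 y med -86.7 z med/max 103.9 108.3
handle x 655 12 y med -86.1 z med/max 106.4 107.8
```

Call:
servo_tool --pt "-3 -1.4 0 0 0 0 0.1" --pt "-3 -1.5 0 0 0 0 0.1" --pt "-3 -1.7 0 0 0 0 0.1" --pt "-3 -1.9 0 0 0 0 0.1" --pt "-2.5 -2.2 0 0 0 0 0.1" --pt "-2 -2 0 0 0 0 0.1" --pt "0 0 0 0 0 0 0.1"

```text
time_s: 16.3
ee_pos: [624.2, -94.3, 265.4]
tool_rot: [0.001, 0.707, 0.707, -0.0]
wrist_force: [0.6, -1.1, -4.1]
opening: 21.2
```

```bash
python3 near.py
```

```text
tcp [624.2 -94.2 265.4] F [ 0.9 -0.5 -3.3]
shank rel [ -1.    0.1 -39.7] 70
tip rel [[-0.6, 15.8, -116.2], [1.7, 15.8, -117.0], [0.6, 19.4, -117.6], [-3.0, 15.1, -118.2]]
hook zmin rel [-164.9 -164.5 -161.8 -161.2 -160.8]
handle x 595 12 y med -70.9 z med/max 103.7 112.3
handle x 605 23 y med -78.4 z med/max 104.1 109.8
handle x 615 20 y med -88.6 z med/max 104.9 109.3
handle x 625 14 y med -95.9 z med/max 104.7 114.7
handle x 635 25 y med -109.3 z med/max 105.0 109.3
handle x 645 3 y med -106.3 z med/max 105.5 105.5
```

Call:
servo_tool --pt "0 0 1 0 0 0 0.1" --pt "0 0 1 0 0 0 0.1" --pt "0 0 1 0 0 0 0.1" --pt "0 0 1 0 0 0 0.1" --pt "0 0 2 0 0 0 0.1" --pt "0 0 2 0 0 0 0.1" --pt "0 0 2 0 0 0 0.1" --pt "0 0 0 0 0 0 0.1"

```text
time_s: 17.2
ee_pos: [624.0, -93.5, 254.9]
tool_rot: [-0.0, 0.707, 0.707, -0.0]
wrist_force: [0.2, -0.9, -2.0]
opening: 21.2
```

```bash
python3 near.py
```

```text
tcp [624.2 -93.6 255.2] F [ 0.3  0.3 -2.5]
shank rel [ -1.5   0.2 -39.7] 68
tip rel [[-4.0, 16.8, -114.3], [0.4, 15.8, -114.4], [-1.7, 16.7, -114.9], [-1.9, 15.5, -116.9]]
hook zmin rel [-164.7 -162.5 -162.  -161.9 -161.6]
handle x 595 15 y med -71.3 z med/max 101.4 111.3
handle x 605 19 y med -78.7 z med/max 100.9 102.5
handle x 615 21 y med -87.2 z med/max 100.3 103.4
handle x 625 14 y med -93.0 z med/max 99.8 106.2
handle x 635 27 y med -108.7 z med/max 102.2 105.4
handle x 645 2 y med -108.5 z med/max 99.2 101.2
```

Call:
servo_tool --pt "0 0 5 0 0 0 0.1" --pt "0 0 5 0 0 0 0.1" --pt "0 0 5 0 0 0 0.1" --pt "0 0 5 0 0 0 0.1" --pt "0 0 0 0 0 0 0.1" --pt "-4 0 0 0 0 0 0.1" --pt "-5 0 0 0 0 0 0.1" --pt "-5 0 0 0 0 0 0.1" --pt "-5 0 0 0 0 0 0.1" --pt "0 0 0 0 0 0 0.1"

```text
time_s: 18.3
ee_pos: [624.3, -113.6, 235.5]
tool_rot: [0.0, 0.707, 0.707, -0.0]
wrist_force: [1.1, -0.1, -1.9]
opening: 21.1
```

```bash
python3 near.py
```

```text
tcp [ 624.3 -113.1  235.4] F [ 1.2  1.1 -1.6]
shank rel [ -0.9   0.3 -43.8] 65
tip rel [[1.1, 13.1, -106.1], [-12.4, 28.3, -107.3], [-15.9, 32.0, -107.5], [-8.5, 25.7, -108.8]]
hook zmin rel [-162.6 -162.2 -161.7 -160.8 -157.6]
handle x 595 15 y med -72.2 z med/max 101.7 112.7
handle x 605 22 y med -78.9 z med/max 100.2 103.9
handle x 615 23 y med -87.8 z med/max 100.5 104.2
handle x 625 14 y med -95.0 z med/max 99.9 102.6
handle x 635 20 y med -108.9 z med/max 101.2 106.1
handle x 645 3 y med -105.6 z med/max 101.5 102.7
```

Call:
servo_tool --pt "-6 0 0 0 0 0 0.1" --pt "-8 0 0 0 0 0 0.1" --pt "-8 0 0 0 0 0 0.1" --pt "-5 0 0 0 0 0 0.1" --pt "0 0 0 0 0 0 0.1" --pt "0 0 -15 0 0 0 0.1" --pt "0 0 -30 0 0 0 0.1" --pt "0 0 -40 0 0 0 0.1" --pt "0 0 -40 0 0 0 0.1" --pt "0 0 -12 0 0 0 0.1" --pt "0 0 0 0 0 0 0.1"

```text
time_s: 19.5
ee_pos: [625.1, -139.7, 376.2]
tool_rot: [0.003, 0.707, 0.707, 0.001]
wrist_force: [0.6, -0.5, -2.7]
opening: 21.0
```

```bash
python3 near.py m2.png
```

```text
tcp [ 624.  -139.4  371.5] F [-1.3  0.  -3.1]
shank rel [ -1.1   0.2 -40.1] 88
tip rel [[1.3, 16.9, -114.0], [-2.3, 18.3, -114.8], [-0.4, 17.9, -114.9], [-0.8, 16.2, -115.8]]
hook zmin rel [-142.3 -142.1 -142.  -141.8 -141.6]
handle x 595 14 y med -70.2 z med/max 100.0 110.1
handle x 605 22 y med -78.1 z med/max 101.2 105.5
handle x 615 23 y med -88.1 z med/max 101.4 103.6
handle x 625 19 y med -97.6 z med/max 101.1 104.0
handle x 635 29 y med -107.7 z med/max 101.9 106.8
handle x 645 2 y med -107.5 z med/max 99.6 100.0
```

View pics/m2.png

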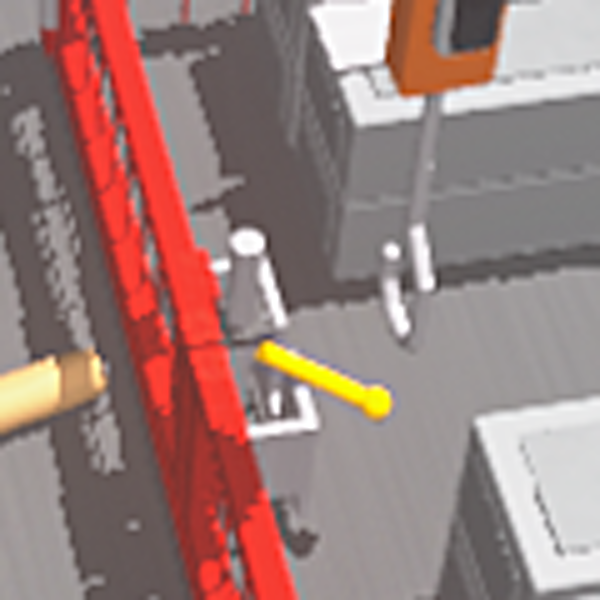

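The bolt is parked: the handle runs (265,350)-(378,402) across the plate's top edge, turned clockwise, with the hook well clear at (400,290). I'll return the rod.

Call:
servo_tool --pt "20 -13 0 0 0 0 0.1" --pt "37 -26 0 0 0 0 0.1" --pt "37 -26 0 0 0 0 0.1" --pt "37 -26 0 0 0 0 0.1" --pt "37 -26 0 0 0 0 0.1" --pt "37 -26 0 0 0 0 0.1" --pt "37 -26 0 0 0 0 0.1" --pt "37 -26 0 0 0 0 0.1" --pt "37 -26 0 0 0 0 0.1" --pt "37 -26 0 0 0 0 0.1" --pt "27 -16 0 0 0 0 0.1" --pt "0 0 0 0 0 0 0.1"

```text
time_s: 20.8
ee_pos: [358.4, 242.5, 369.2]
tool_rot: [-0.002, 0.705, 0.709, -0.002]
wrist_force: [-0.2, -0.5, -3.3]
opening: 21.0
```

```bash
python3 - <<'E'
from h import *
for i in range(3):
    vision.capture('side')
s=sensors.read_state();print(s['ee_pos'].round(1),s['tool_rot'].round(3),s['wrist_force'].round(1))
E
```

```text
[360.9 239.9 370.1] [-0.     0.707  0.707 -0.002] [ 0.7  0.2 -2. ]
```

Call:
servo_tool --pt "1 -1 20 0 0 0 0.1" --pt "0 0 40 0 0 0 0.1" --pt "0 0 40 0 0 0 0.1" --pt "0 0 40 0 0 0 0.1" --pt "0 0 22 0 0 0 0.1" --pt "0 0 10 0 0 0 0.1" --pt "0 0 0 0 0 0 0.1" --pt "0 0 0 0 0 0 0.1"

```text
time_s: 21.75
ee_pos: [361.4, 241.2, 201.5]
tool_rot: [0.0, 0.708, 0.707, 0.001]
wrist_force: [0.3, -0.4, -1.8]
opening: 21.1
```

```bash
cat > st.py <<'E'
from h import *
p,d,c=cap('side')
for i in range(2): vision.capture('side')
s=sensors.read_state();tc=s['ee_pos'];print(tc.round(1),s['tool_rot'].round(3),s['wrist_force'].round(1))
v,u=np.mgrid[100:240,160:270];dd=d[100:240,160:270];E=np.array(c['extrinsics'])
q=np.stack([(u-c['cx'])/c['fx']*dd,(v-c['cy'])/c['fy']*dd,dd],-1)@E[:3,:3].T+E[:3,3]
px=p[100:240,160:270];hs=cv2.cvtColor(px,cv2.COLOR_RGB2HSV);orr=(hs[...,0]>5)&(hs[...,0]<16)&(hs[...,1]>200)
def rep(n,m): 
    w=q[m&(dd>0)]
    if len(w): print(n,len(w),np.percentile(w,[3,50,97],axis=0).round(1).tolist())
rep('orange',orr)
nf=(abs(q[...,1]-240)<40)&~orr
rep('fork',nf&(abs(q[...,2]-165)<6)&(px.min(-1)>140)&(q[...,0]>360)&(q[...,0]<470))
rep('shank',nf&(q[...,2]<150)&(q[...,2]>90)&(q[...,0]>340)&(q[...,0]<425))
E
python3 st.py
```

```text
[361.5 241.6 202.2] [0.001 0.707 0.707 0.002] [-0.1  0.1 -2.5]
orange 117 [[343.4, 224.2, 181.4], [351.9, 229.3, 194.7], [374.7, 241.3, 245.7]]
fork 306 [[378.2, 214.3, 161.7], [415.8, 232.6, 164.7], [445.7, 256.6, 168.1]]
shank 50 [[356.7, 233.0, 91.4], [359.8, 236.3, 117.4], [363.1, 241.3, 148.0]]
```

Call:
servo_tool --pt "-0.3 5 3 0 0 0 0.1" --pt "-0.3 5 0 0 0 0 0.1" --pt "-0.3 6 0 0 0 0 0.1" --pt "-0.3 6 0 0 0 0 0.1" --pt "0 0 0 0 0 0 0.1"

```text
time_s: 22.4
ee_pos: [383.2, 240.1, 197.5]
tool_rot: [0.0, 0.707, 0.707, 0.0]
wrist_force: [0.3, -0.3, -1.8]
opening: 21.3
```

Call:
servo_tool --pt "-0.3 6 0 0 0 0 0.1" --pt "-0.3 6 0 0 0 0 0.1" --pt "-0.2 4.5 0 0 0 0 0.1" --pt "0 0 0 0 0 0 0.1" --pt "0 0 0 0 0 0 0.1"

```text
time_s: 22.9
ee_pos: [398.8, 239.3, 197.2]
tool_rot: [-0.0, 0.707, 0.707, -0.0]
wrist_force: [-0.3, 0.0, -2.1]
opening: 21.2
```

```bash
python3 st.py
```

```text
[398.6 239.4 197.2] [-0.     0.707  0.707 -0.   ] [ 0.2  0.9 -2.1]
orange 105 [[380.3, 224.2, 176.6], [385.1, 227.2, 190.9], [411.8, 238.6, 240.6]]
fork 205 [[386.8, 214.1, 161.0], [426.4, 229.2, 164.3], [446.2, 254.9, 167.6]]
shank 40 [[394.2, 232.7, 93.8], [397.0, 235.3, 115.2], [400.4, 239.7, 137.8]]
```

Call:
servo_tool --pt "0 1.5 2 0 0 0 0.1" --pt "0 0 1 0 0 0 0.1" --pt "0 0 1 0 0 0 0.1" --pt "0 0 0 0 0 0 0.1" --pt "0 0 0 0 0 0 0.1"

```text
time_s: 23.55
ee_pos: [400.2, 239.3, 193.3]
tool_rot: [-0.0, 0.707, 0.707, -0.0]
wrist_force: [0.0, 0.2, -1.6]
opening: 21.5
```

Call:
servo_tool --pt "0 0 1 0 0 0 0.1" --pt "0 0 0 0 0 0 0.1" --pt "0 0 0 0 0 0 0.1"

```text
time_s: 23.85
ee_pos: [400.4, 239.4, 192.4]
tool_rot: [0.0, 0.707, 0.707, 0.0]
wrist_force: [-0.8, -0.9, -1.7]
opening: 21.2
```

Call:
servo_tool --pt "0 0 0.7 0 0 0 0.1" --pt "0 0 0 0 0 0 0.1" --pt "0 0 0 0 0 0 0.1"

```text
time_s: 24.15
ee_pos: [400.4, 239.4, 192.3]
tool_rot: [0.0, 0.707, 0.707, 0.0]
wrist_force: [-2.6, -0.3, 3.0]
opening: 21.3
```

Call:
servo_tool --pt "0 0 0.7 0 0 0 0.1" --pt "0 0 0 0 0 0 0.1" --pt "0 0 0 0 0 0 0.1"

```text
time_s: 24.45
ee_pos: [400.4, 239.4, 192.3]
tool_rot: [0.0, 0.707, 0.707, 0.0]
wrist_force: [-3.9, -1.8, 7.3]
opening: 21.0
```

Call:
servo_tool --pt "0 0 -0.8 0 0 0 0.1" --pt "0 0 0 0 0 0 0.3" --pt "0 0 0 0 0 0 0.4" --pt "0 0 0 0 0 0 0.5" --pt "0 0 0 0 0 0 0.55" --pt "0 0 0 0 0 0 0.55" --newtons 20

```text
time_s: 25.05
ee_pos: [400.3, 239.4, 191.5]
tool_rot: [-0.0, 0.707, 0.707, -0.0]
wrist_force: [0.4, -0.0, 0.8]
opening: 47.2
```

```bash
python3 st.py; python3 -c "from h import *;print(sensors.read_state()['opening'])"
```

```text
[400.3 239.4 191.7] [-0.     0.707  0.707  0.   ] [0.4 0.2 0.9]
orange 74 [[381.8, 223.1, 171.2], [384.9, 227.9, 194.2], [413.4, 238.6, 234.4]]
fork 212 [[378.1, 213.4, 161.3], [425.6, 226.5, 164.7], [446.4, 253.6, 168.1]]
shank 41 [[395.8, 232.5, 92.1], [398.8, 235.6, 115.9], [402.1, 239.0, 140.6]]
46.98019821909905
```

Released and the rod has stayed put. I'll rise straight up and away.

Call:
servo_tool --pt "0 0 -8 0 0 0 0.55" --pt "0 0 -15 0 0 0 0.55" --pt "0 0 -25 0 0 0 0.55" --pt "0 0 -40 0 0 0 0.55" --pt "0 0 -40 0 0 0 0.55" --pt "0 0 -20 0 0 0 0.55" --pt "0 0 0 0 0 0 0.55" --pt "20 40 0 0 0 0 0.55" --pt "20 40 0 0 0 0 0.55" --pt "20 40 0 0 0 0 0.55" --pt "0 0 0 0 0 0 0.55" --pt "0 0 0 0 0 0 0.55"

```text
time_s: 26.4
ee_pos: [520.1, 299.3, 336.5]
tool_rot: [-0.001, 0.707, 0.707, -0.003]
wrist_force: [-0.3, 0.5, 0.4]
opening: 47.2
```

```bash
python3 st.py; python3 near.py|grep handle; python3 - <<'E'
from h import *
s,_,_=cap('side');save(np.hstack([cv2.resize(s[60:240,150:285],(450,600)),cv2.resize(s[200:320,270:340],(350,600))]),'end.png')
E
```

```text
[519.4 299.  339.8] [-0.     0.707  0.707 -0.   ] [-0.4  0.8  0.3]
orange 269 [[382.3, 224.2, 172.4], [396.1, 227.5, 210.5], [413.2, 239.4, 235.3]]
fork 22 [[376.8, 212.1, 160.7], [398.0, 224.2, 164.3], [439.4, 251.2, 167.7]]
shank 41 [[395.8, 232.4, 91.3], [398.8, 235.7, 114.2], [402.2, 238.5, 138.6]]
handle x 595 15 y med -71.1 z med/max 101.2 108.3
handle x 605 22 y med -79.3 z med/max 101.0 104.2
handle x 615 20 y med -85.9 z med/max 100.5 103.5
handle x 625 21 y med -96.9 z med/max 101.6 104.2
handle x 635 26 y med -108.5 z med/max 102.7 105.7
handle x 645 4 y med -109.2 z med/max 99.7 101.5
  return _methods._mean(a, axis=axis, dtype=dtype,
  ret = um.true_divide(
```

View pics/end.png

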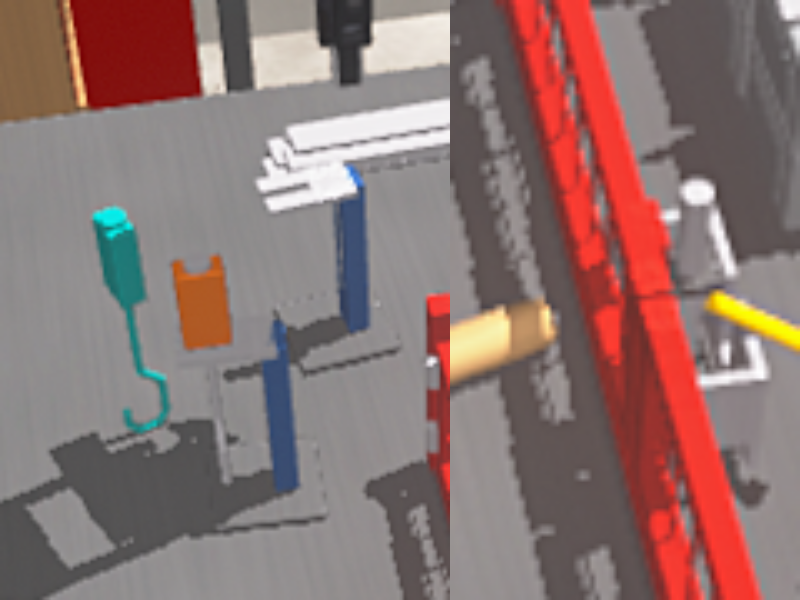

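The rod hangs upright in the fork at (203,300), the bolt is parked at (750,320), and the gripper is clear.

```bash
python3 -c "
from h import *
print(order.finish_job())"
```

```text
the job is handed in; nothing more can be done
None
```

The drop bolt is parked on the top edge of the slotted plate and the orange rod is back upright in the fork of its stand. I handed the job in at about 27 s of the 72 s allowed; the hand-in gives no verdict.

- **Lifting the bolt:** I hooked the yellow handle from its −y side and raised it in steps of 1 mm or less near the top. I stopped when the total wrist force, including the rod's 2 N weight, stepped from about 6 N to 8.5 N. The 22 N limit was never near in any reading.
- **Parking it:** I backed off 1.3 mm, turned the bolt about 0.7 rad clockwise and lowered it onto the plate. It came to rest about 3.5 mm below the stop. The last depth readings show the handle at the same height and angle as when I let go.
- **Rod:** The underside of its handle sits at fork height, with the shank in the slot within 2 mm of where it started.
- **Gripper:** It is empty and clear of everything.
- **Disagreement:** The hook's position from the camera differed by 1 to 4 mm from the one I worked out from the TCP pose. I used the camera for both hook and handle, so it made no difference.
- **Not checked:** I did not measure the spray can, the hammer or the cleat afterwards. No unexpected force showed in any reading, and the part of the hammer visible in the last picture lies where it was.

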